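# Dose the wiper, then hold the drinks caddy up for wiping

## Task

I am about to wipe the desk under the wooden drinks caddy: first give me a shot of cleaner on the wiping block by pressing the head of the pump bottle right down and letting it spring back up. Then swing the caddy's folded handle upright, lift the loaded caddy by it off the desk to about ten centimetres and finish while holding it there, still and level, with everything in it kept in place. Leave the wiping block and the biscuits where they lie.

Things in the scene. Friction and masses are not known exactly. Their poses are not given: they have to be found in the camera images.
- caddy: open wooden carrying caddy, loose, 0.32 kg empty, about 0.85 kg with handle and load: a tray 190 mm deep (its x) and 300 mm long (its y) with 33 mm side rims and an end board at each end rising to 118 mm; a folding handle spans it from end to end. Origin: centre of the underside (on the desk z = 0); z up. Its tray floor is 11 mm above the origin.
- bail (a joint): angle of the caddy's handle, a steel wire bail hinged on both end boards: 0 when it stands upright over the caddy, growing as it folds down to the caddy's +x side (starts folded at 1.0 to 1.4; stops at -0.2 and 1.45). The hinge is snug (0.07 N m): it stays where it is left.
- handle_mid (a point): middle of the round dark wooden grip on the handle, 18 mm thick, 120 mm long along caddy y; it moves with the handle, 120 mm from the hinge axis. Everything standing in the caddy stays below 125 mm above its underside, and below 45 mm in its middle. Loaded, the caddy's centre of mass lies 8 to 22 mm from the middle towards the mug's end.
- handle_hinge (a point): middle of the handle's hinge axis, which runs along caddy y, 100 mm above the caddy's underside; fixed to the caddy.
- mug: pale green upturned mug, 95 mm across, 113 mm tall, about 0.29 kg (it varies), standing in one end half of the caddy (either end), its handle across the caddy. Origin: its underside, 15 mm from the body's axis. Heaviest thing in the caddy.
- glass: clear drinking glass, 80 mm across, 88 mm tall, about 0.14 kg, standing in the caddy's other end half. Origin: centre of its underside.
- milk_a: portion milk pot, 52x44x30 mm, 15 g, in the middle of the caddy. Origin: centre of its underside.
- milk_b: portion milk pot like the other, beside it.
- tea_sachet: tea sachet, 44x60x12 mm, 12 g, lying in the middle of the caddy. Origin: centre of its underside.
- bottle: white and green pump bottle, 55 mm across, standing in a grey weighted foot (80 mm across) that does not move. Origin: centre of the foot's underside on the desk; its -x is the way the spout points; the pump works along its z.
- pump_top (a point): centre of the flat top of the bottle's pump head (a disc 35 mm across, 208 mm above the desk when up); it moves with the head. The spout reaches 75 mm out from it, its highest point 2 mm lower than the disc's top.
- pump (a joint): travel of the sprung pump head: 0 when up, 0.016 m when pressed right down (0.012 and more counts as right down). Starting it takes about 2.5 N, right down about 8 N; it springs back when let go.
- wiper: blue wiping block with a grey felt face up, 56x95x22 mm, loose, lying on the desk under the spout; leave it there. Origin: centre of its underside.
- biscuits: red wrapped biscuit pack, 40x76x20 mm, loose on the desk; leave it. Origin: its middle, underside.
There are look-alikes about, which are no part of the job. What is shaped like the glass but pink is not meant. What is shaped like the mug but orange is not meant.

How it is judged (in metres and radians):
On the way, in this order (a step that is already met when the one before it is completed fails the run):
1. the pump head is pressed right down, the caddy still on the desk (value of joint pump above 0.012 m and height (world z) of caddy below 0.02 m), for 0.1 s.
2. the pump head is let go and has sprung back up (value of joint pump below 0.003 m), for 0.2 s.
3. the caddy's handle is swung upright (value of joint bail between -0.3 and 0.3 rad), for 0.1 s.
4. the loaded caddy is lifted clear of the desk and level, held by the fingers (height (world z) of caddy between 0.07 and 0.15 m and angle between caddy's own z axis and vertical below 0.1 rad and contact force between the fingers and caddy above 2 N), for 0.5 s.
At the end, for the whole second after the job is handed in: Caddy held 7 to 15 cm above the desk, tilted under 0.10 rad, still (under 0.02 m/s, 0.15 rad/s), clear of the bottle; its five things rest on its floor, mug and glass upright; pump head up; handle within 0.3 rad of upright; wiping block within 2 cm, biscuits within 3 cm of their places (all of step 4 and z of mug in the frame of caddy between 0 and 0.03 m and z of glass in the frame of caddy between 0 and 0.03 m and z of milk_a in the frame of caddy between 0 and 0.03 m and z of milk_b in the frame of caddy between 0 and 0.03 m and z of tea_sachet in the frame of caddy between 0 and 0.03 m and angle between each of mug, glass's own z axis and vertical below 0.2 rad and linear speed of caddy below 0.02 m/s and angular speed of caddy below 0.15 rad/s and value of joint pump below 0.003 m and value of joint bail below 0.3 rad and contact force between caddy and bottle below 0.1 N and distance of wiper from where it was at the start of the episode below 0.02 m and distance of biscuits from where it was at the start of the episode below 0.03 m); the arm keeps its last pose, push and grip.
It fails at once if the caddy is tipped by more than 0.25 rad (angle between caddy's own z axis and vertical above 0.25 rad).
It fails at once if the mug or the glass is tipped over (angle between any of mug, glass's own z axis and vertical above 0.5 rad).
It fails at once if the wiping block or the biscuits are pushed away (distance of wiper from where it was at the start of the episode above 0.03 m or distance of biscuits from where it was at the start of the episode above 0.04 m).
It also fails if it takes over 58 s, if anything falls off the work surface, if the arm or the gripper's body presses on something with over 40 N, if the wrist force passes 120 N, or if a joint passes its speed limit or range.

## Robot

A 6-joint arm with a two-finger parallel gripper is mounted at the origin on a cart in front of the work surface, level with it; the furniture and walls round the work are solid. World frame = base frame: x ahead of the robot, y to its left, z up, the work surface at z = 0. Lengths are in mm, angles in degrees, forces in N, time in s.
With the tool pointing down it reaches from about 300 to 775 mm from the base axis. Payload 14.6 kg.
Tool frame: the origin (TCP) lies on the mounting face of the last link; the fingertips stand 199 mm ahead of it and the grasp point (between the pads) lies 180 mm ahead of it; z points along the fingers, y is the line along which they close (so a half turn about z gives the same grasp; the last joint's range is limited). The gripper opens to 94 mm and grips with 3 to 60 N. Pads are 16 mm wide; open, the fingers measure 119 mm over their backs; the gripper's body (75 mm by 177 mm) begins 78 mm behind the grasp point.
Start: joints at [67.059, 17.183, 87.147, -0, 75.671, -3.816], TCP at [180.197, 519.634, 404.646] pointing down, gripper open.
Joint ranges: [-173.82, 173.82], [-45.26, 126.66], [13.44, 144.39], [-59.66, 239.66], [0, 175.72], [-146.38, 146.38]. Speed limits (degrees/s): [127.2, 127.2, 147.25, 180, 180, 180].

## Interface

Orientations are given as [roll, pitch, yaw] about the fixed x, y, z axes, in that order (R = Rz(yaw) Ry(pitch) Rx(roll)).
In Python, from workcell import bot gives the robot as it stands.
- The arm moves only by the tool arm_command, never from a script. Its argument "commands" is a list of rows, each a list of 7 numbers: the shift along the tool's x, y, z in m, then the turn, a rotation vector about the tool's x, y, z in degrees, then the opening, from 0 (shut) to 1 (fully open). A call has 1 to 8 rows; each row is the pose to reach, as a shift and turn from the pose commanded when the call began, along the tool's axes at that moment; what a row does not reach only later rows make up. A row lasts 1/10 s, in which the tool goes at most 50 mm and 8.59 degrees, less where a joint would pass 70% of its speed; a pose out of reach is approached as far as the arm can. A call with a gripper value outside its range is refused whole. The fingers move at their own pace and stop on an object; "grip_force" is the grip in N (left out, the last holds). Time passes only in rows, so rows that repeat a pose let the fingers close. It gives the time, the measured TCP pose, the force, the opening and the grip force at its end, in the units of the state.
- bot.observe(): the state, without advancing time (a new reading comes with each control period).
- bot.snapshot(name): name is "side" or "top"; returns a dict with "img" (384x512x3 uint8, blue, green, red), "camera_matrix" (3x3 intrinsics, pixels), "k1" (the pictures are not rectified: a ray, as slopes to the right and down, at radius r is drawn at 1 + k1 r^2 times it, then the intrinsics apply), "extrinsics" (4x4, takes a point from world to camera coordinates). Camera axes: x right, y up, looking along -z (the intrinsics and any distortion apply to the point x, -y, -z); pixel columns grow to the right and rows downward; lengths in mm; the calibration is good to about 2 mm. A picture is of the moment at which its call begins. There is no depth.
- bot.hand_in(): hands the job in; it is judged then, once.
The state is a dict: "time": time; "q": joint angles; "qvel": joint speeds; "joint_efforts": joint torques, N m; "position": TCP position; "tool_rot": TCP orientation; "ft_force": force on the tool from outside, world axes, zero at the start; "wrist_torque": the same for the moment, N m; "grip_width": finger opening in mm; "gripper_force": force on a finger pad.
Only numpy, scipy, OpenCV 4.12 (cv2) and the standard library are available. Lean on these libraries where they do the work, as an engineer would, in place of code of your own. Each camera call takes 0.05 s, during which the arm holds its last target. There are 200 camera calls.

## Working session

There is one attempt and no reset: what is moved stays moved. The work goes in short steps, Python scripts to look and compute and a tool call to move; the robot and the scene stay as the last step left them, time stands still between calls to the robot, and variables do not carry over. Pictures are saved under pics/ and viewed, at most 10 in all, crops included, and the job is handed in when it is done.

Besides the shell and the picture viewer there is one more tool, called after "Request:" by a JSON object that holds its "fn" and its "kwargs". arm_command: Moves the arm, as the interface text tells. Its arguments: {"type":"object","properties":{"commands":{"type":"array"},"grip_force":{"type":"number"}},"required":["commands"]}

```bash
mkdir -p pics; ls; cat > h.py <<'E'
import numpy as np, cv2
from workcell import bot
def snap(n,save=None):
    s=bot.snapshot(n)
    if save: cv2.imwrite('pics/'+save,s['img'])
    return s
def ray(s,u,v):
    K=np.array(s['camera_matrix']);E=np.array(s['extrinsics'])
    d=cv2.undistortPoints(np.array([[[u,v]]],float),K,np.array([s['k1'],0,0,0,0.]))[0,0]
    R=E[:3,:3];c=-R.T@E[:3,3]
    return c,R.T@np.array([d[0],-d[1],-1])
def onz(s,u,v,z):
    c,d=ray(s,u,v);return c+d*(z-c[2])/d[2]
def proj(s,p):
    K=np.array(s['camera_matrix']);E=np.array(s['extrinsics'])
    q=E[:3,:3]@np.array(p,float)+E[:3,3];x=np.array([q[0],-q[1]])/-q[2]
    x=x*(1+s['k1']*(x@x));return K[:2,:2]@x+K[:2,2]
def tri(s1,p1,s2,p2):
    (c1,d1),(c2,d2)=ray(s1,*p1),ray(s2,*p2)
    t=np.linalg.lstsq(np.c_[d1,-d2],c2-c1,rcond=None)[0]
    a,b=c1+t[0]*d1,c2+t[1]*d2;return (a+b)/2,np.linalg.norm(a-b)
E
python3 - <<'E'
from h import *
import pickle
S={n:snap(n,n+'0.png') for n in('top','side')}
pickle.dump(S,open('s0.pkl','wb'))
for n in S:
    E=S[n]['extrinsics'];print(n,(-np.array(E)[:3,:3].T@np.array(E)[:3,3]).round(),S[n]['k1'])
print(bot.observe())
E
```

```text
pics
top [401. 320. 983.] -0.08784503074966035
side [ 311. -522.  841.] 0.016609227316174056
{'time': 0.1, 'q': array([ 6.70579570e+01,  1.72097034e+01,  8.71751497e+01,  2.84689801e-04,
        7.56709394e+01, -3.81656540e+00]), 'qvel': array([ 0.02220602, -0.0395935 , -0.03445854,  0.00162037, -0.02594139,
       -0.01807855]), 'joint_efforts': array([ 3.11876538e-04, -5.32648122e+01, -3.53284442e+01,  7.09117041e-02,
        2.35450052e-02, -1.26656983e-04]), 'position': array([180.19655901, 519.60849222, 404.18099227]), 'tool_rot': array([-1.79944350e+02, -3.98882721e-03,  1.60874450e+02]), 'ft_force': array([ 1.00470656, -0.02570006,  0.50636486]), 'wrist_torque': array([-0.04889222,  0.00388319,  0.03263086]), 'gripper_force': 0.0, 'grip_width': 94.21386519850401}
```

View pics/top0.png

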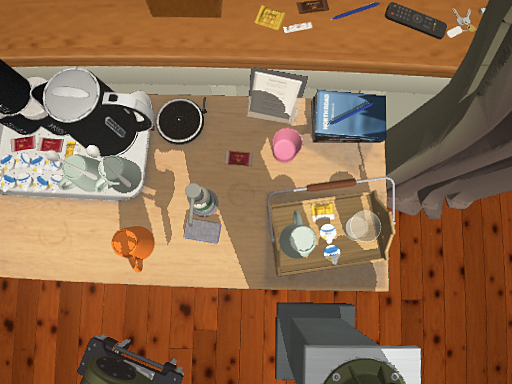

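View pics/side0.png

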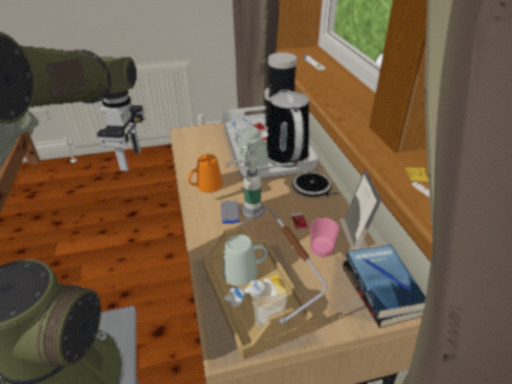

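The caddy is at top px (330,230), with its dark grip at (332,184). In it are the pale green mug at (297,240), the clear glass at (362,226), the sachet at (323,210) and the pots at (328,233) and (332,253). The pump bottle is at (203,200) with the wiper at (203,230), and the biscuits are at (238,158).
Look-alikes: the orange mug (132,243), the pink glass (287,145), green cups on the tray (85,175) and (120,175), and a pen and frame with wire-like edges. I choose the bottle at (203,200) and the caddy at (330,230), and will check both in one crop.

```bash
python3 - <<'E'
import pickle,cv2,numpy as np
from h import *
S=pickle.load(open('s0.pkl','rb'))
t=S['top']['img'][165:290,170:405];s=S['side']['img'][160:350,190:340]
a=cv2.resize(t,None,fx=3.2,fy=3.2,interpolation=cv2.INTER_CUBIC)
cv2.imwrite('pics/c1.png',a)
b=cv2.resize(s,None,fx=3.1,fy=3.1,interpolation=cv2.INTER_CUBIC);cv2.imwrite('pics/c2.png',b)
E
```

```text
(no output)
```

View pics/c1.png

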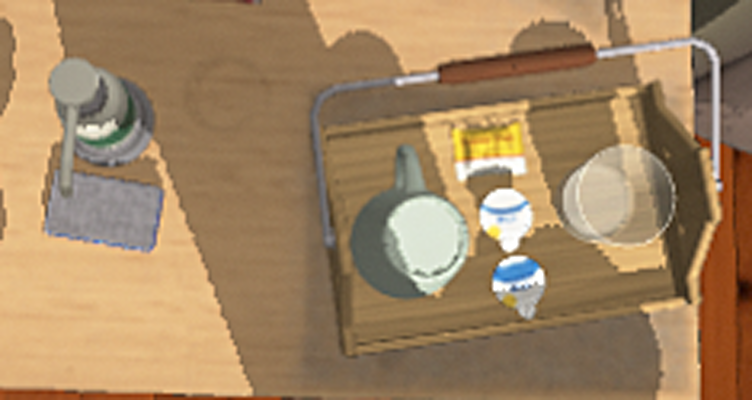

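View pics/c2.png

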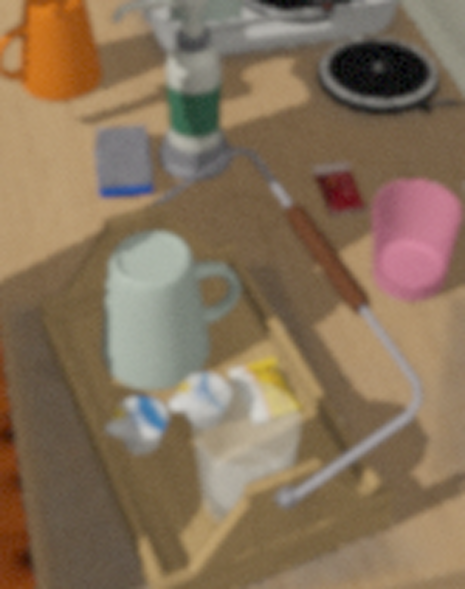

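The crop confirms it: pump disc at top (193.4,190), spout pointing down-image to the wiper; grip from (307,187.5) to (356,182) with the hinges at (273,240) and (394,223).

```bash
python3 - <<'E'
import pickle
from h import *
S=pickle.load(open('s0.pkl','rb'));T,D=S['top'],S['side']
f=lambda x,y:(x/3.2+170,y/3.2+165); g=lambda x,y:(x/3.1+190,y/3.1+160)
print('pump',onz(T,*f(75,80),208), 'spout tip',onz(T,*f(67,190),204))
print('pump tri', tri(T,f(75,80),D,g(190,8)) )
h1,h2=onz(T,*f(330,240),100),onz(T,*f(718,187),100);print('hinges',h1,h2,(h1+h2)/2,np.linalg.norm(h1-h2))
ax=(h1-h2)/np.linalg.norm(h1-h2);print('yaw',np.degrees(np.arctan2(-ax[0],ax[1])))
a=tri(T,f(438,72),D,g(293,210));b=tri(T,f(595,55),D,g(362,303));m=(a[0]+b[0])/2
print('grip',a,b,m,np.linalg.norm(a[0]-b[0]),'r',np.linalg.norm(m-(h1+h2)/2))
# tray rim corners (near side) z33 & end-board corner
print('left near corner z33',onz(T,*f(348,350),33),'right near',onz(T,*f(690,298),33))
print('wiper',onz(T,*f(105,210),22),'foot c',onz(T,*f(112,125),30))
E
```

```text
pump [531.41624568 442.84578137 208.        ] spout tip [455.64319612 444.86377486 204.        ]
pump tri (array([531.82122197, 446.12329094, 189.01350262]), np.float64(5.537214746301719))
hinges [430.62199999 256.85881576 100.        ] [479.53110235 -49.21786402 100.        ] [455.07655117 103.82047587 100.        ] 309.95972995990826
yaw 9.078747312755086
grip (array([554.31275626, 182.8075247 , 152.63360595]), np.float64(1.2806697756240408)) (array([570.97509317,  65.83113014, 158.38660132]), np.float64(1.0834429397229863)) [562.64392471 124.31932742 155.51010363] 118.29711454700784 r 122.76935436768572
left near corner z33 [343.56472286 235.42162367  33.        ] right near [391.92983475 -50.5743683   33.        ]
wiper [452.57458701 440.97959789  22.        ] foot c [523.79122152 437.56437147  30.        ]
```

Request:
{"fn": "arm_command", "kwargs": {"commands": [[0,0,-0.04,0,0,0,0],[0,0,-0.06,0,0,0,0],[-0.045,0.006,-0.06,0,0,0,0],[-0.09,0.012,-0.06,0,0,0,0],[-0.135,0.017,-0.06,0,0,0,0],[-0.18,0.022,-0.06,0,0,0,0],[-0.225,0.028,-0.06,0,0,0,0],[-0.27,0.033,-0.06,0,0,0,0]]}}

```text
time: 0.9
position: [447.9, 461.7, 464.3]
tool_rot: [-180.0, -0.0, 160.9]
ft_force: [0.7, 0.4, -0.3]
grip_width: 33.3
gripper_force: 0.0
```

Request:
{"fn": "arm_command", "kwargs": {"commands": [[-0.03,0.004,0,0,0,0,0],[-0.06,0.007,0,0,0,0,0],[-0.087,0.01,0,0,0,0,0],[-0.087,0.01,0,0,0,0,0],[-0.087,0.01,0,0,0,0,0]]}}

```text
time: 1.4
position: [531.7, 443.3, 463.8]
tool_rot: [-179.9, -0.0, 160.8]
ft_force: [-0.3, 0.5, -0.6]
grip_width: 0.4
gripper_force: 0.0
```

```bash
python3 - <<'E'
from h import *
o=bot.observe();print({k:np.round(o[k],2) for k in('time','q','position','tool_rot','ft_force','grip_width')})
p=o['position'];S={n:snap(n) for n in('top','side')}
t=S['top'];u,v=proj(S['side'],[531,444,208]);print(u,v)
a=S['side']['img'];u,v=int(u),int(v);c=a[max(0,v-60):v+50,u-60:u+60]
print(max(0,v-60),u-60)
cv2.imwrite('pics/p1.png',cv2.resize(c,None,fx=5,fy=5,interpolation=cv2.INTER_CUBIC))
E
```

```text
{'time': np.float64(1.4), 'q': array([ 3.678e+01,  3.499e+01,  5.405e+01,  1.000e-02,  9.103e+01,
       -3.405e+01]), 'position': array([531.74, 443.26, 463.84]), 'tool_rot': array([-1.7995e+02, -5.0000e-02,  1.6084e+02]), 'ft_force': array([-0.3 ,  0.49, -0.55]), 'grip_width': np.float64(0.45)}
251.9937218896405 157.4912887773633
97 191
```

View pics/p1.png

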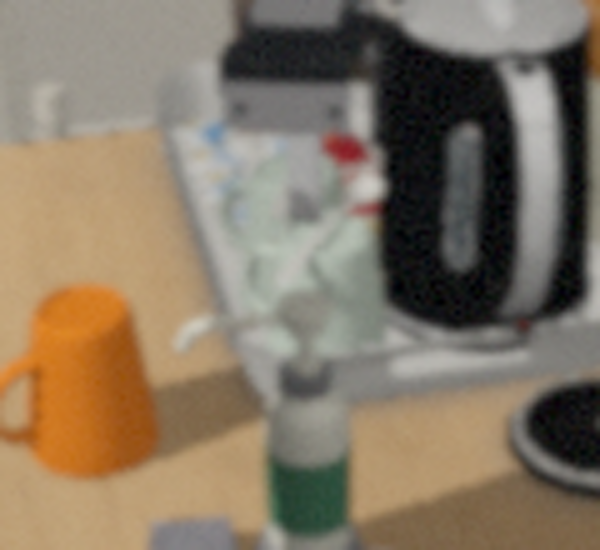

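The side crop shows the pump disc at px (252,158), matching the projection (252,157.5), with the closed fingertips right above it. Pressing now.

Request:
{"fn": "arm_command", "kwargs": {"commands": [[0,0,0.03,0,0,0,0],[0,0,0.05,0,0,0,0],[0,0,0.056,0,0,0,0],[0,0,0.06,0,0,0,0],[0,0,0.064,0,0,0,0],[0,0,0.068,0,0,0,0],[0,0,0.07,0,0,0,0],[0,0,0.071,0,0,0,0]]}}

```text
time: 2.3
position: [531.2, 443.6, 394.8]
tool_rot: [179.9, 0.0, 160.9]
ft_force: [-5.7, 0.6, 7.6]
grip_width: 0.5
gripper_force: 3.4
```

Request:
{"fn": "arm_command", "kwargs": {"commands": [[0,0,0.001,0,0,0,0],[0,0,0.002,0,0,0,0],[0,0,0.003,0,0,0,0],[0,0,0.004,0,0,0,0],[0,0,0.004,0,0,0,0],[0,0,0.004,0,0,0,0]]}}

```text
time: 2.9
position: [531.2, 443.5, 391.5]
tool_rot: [179.9, 0.0, 160.9]
ft_force: [-6.2, -0.7, 9.2]
grip_width: 0.4
gripper_force: 4.5
```

Request:
{"fn": "arm_command", "kwargs": {"commands": [[0,0,0.001,0,0,0,0],[0,0,0.002,0,0,0,0],[0,0,0.002,0,0,0,0],[0,0,0.002,0,0,0,0]]}}

```text
time: 3.3
position: [531.1, 443.4, 391.3]
tool_rot: [179.8, 0.1, 160.9]
ft_force: [-9.2, -2.7, 20.3]
grip_width: 0.5
gripper_force: 9.9
```

Bottomed out at 20 N after 16 mm of travel. Letting go and raising.

Request:
{"fn": "arm_command", "kwargs": {"commands": [[0,0,-0.01,0,0,0,0],[0,0,-0.02,0,0,0,0],[0,0,-0.04,0,0,0,0],[0,0,-0.07,0,0,0,0],[0,0,-0.09,0,0,0,0.3],[0,0,-0.09,0,0,0,0.6]]}}

```text
time: 3.9
position: [531.4, 443.0, 481.1]
tool_rot: [179.7, 0.2, 160.9]
ft_force: [-0.2, 0.9, 0.4]
grip_width: 13.2
gripper_force: 0.0
```

```bash
cat >> h.py <<'E'
from scipy.spatial.transform import Rotation as Ro
def delta(p,yaw):
    o=bot.observe();R=Ro.from_euler('xyz',o['tool_rot'],degrees=True)
    T=Ro.from_euler('xyz',[180,0,yaw],degrees=True)
    print('shift',(R.inv().apply(np.array(p)-o['position'])/1000).round(4),'turn',(R.inv()*T).as_rotvec(degrees=True).round(2))
E
python3 - <<'E'
from h import *
delta([560,139,475],99)
s=snap('top');i=cv2.cvtColor(s['img'],cv2.COLOR_BGR2HSV)
r=proj(s,[562.6,124.3,155]);print(r,s['img'][int(r[1]),int(r[0])])
E
```

```text
shift [-0.1266 -0.2779  0.0053] turn [3.400e-01 4.000e-02 6.186e+01]
[331.43084564 184.91545017] [ 52  78 122]
```

Request:
{"fn": "arm_command", "kwargs": {"commands": [[-0.016,-0.035,0.001,0,0,7.75,0.6],[-0.032,-0.07,0.001,0,0,15.5,0.6],[-0.048,-0.104,0.002,0,0,23.2,0.6],[-0.063,-0.139,0.003,0.2,0,31,0.6],[-0.079,-0.174,0.003,0.2,0,38.7,0.6],[-0.095,-0.208,0.004,0.3,0,46.4,0.6],[-0.111,-0.243,0.005,0.3,0,54.2,0.6],[-0.1265,-0.278,0.005,0.3,0,61.9,0.6]]}}

```text
time: 4.75
position: [560.0, 137.6, 470.8]
tool_rot: [-179.6, 0.2, 98.7]
ft_force: [1.2, 0.1, -0.3]
grip_width: 56.3
gripper_force: 0.0
```

Request:
{"fn": "arm_command", "kwargs": {"commands": [[0,0,0.03,0,0,0,0.6],[0,0,0.06,0,0,0,0.6],[0,0,0.08,0,0,0,0.6],[0,0,0.08,0,0,0,0.6],[0,0,0.08,0,0,0,0.6]]}}

```text
time: 5.25
position: [559.7, 139.0, 392.5]
tool_rot: [-179.7, 0.2, 99.0]
ft_force: [0.3, 0.0, 0.8]
grip_width: 56.5
gripper_force: 0.0
```

```bash
python3 - <<'E'
from h import *
delta([560.3,139,336],99)
o=bot.observe();print({k:np.round(o[k],2) for k in('time','position','tool_rot','ft_force','grip_width')})
s=snap('side');print(proj(s,[562.6,124.3,155]))
c=s['img'][130:330,200:400];cv2.imwrite('pics/g1.png',cv2.resize(c,None,fx=3,fy=3,interpolation=cv2.INTER_CUBIC))
E
```

```text
shift [0.0001 0.0008 0.0565] turn [-0.29  0.15 -0.02]
{'time': np.float64(5.25), 'position': array([559.75, 138.95, 392.49]), 'tool_rot': array([-1.7971e+02,  1.5000e-01,  9.8980e+01]), 'ft_force': array([0.26, 0.01, 0.82]), 'grip_width': np.float64(56.52)}
[295.11088659 242.18370228]
```

View pics/g1.png

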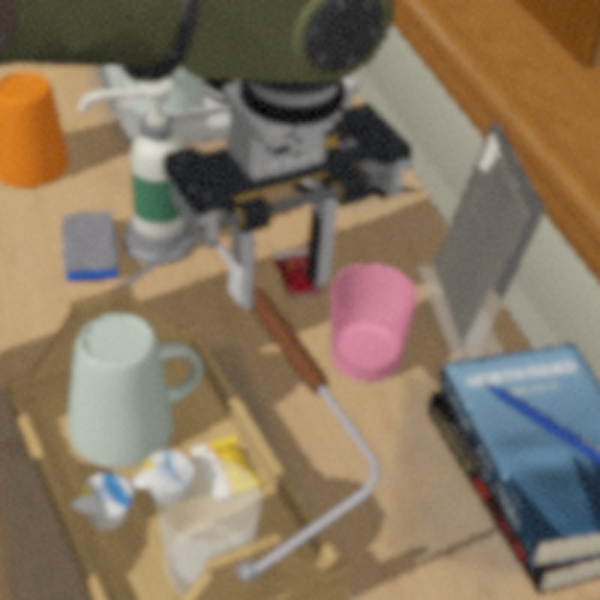

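The open fingers (side px ~(280,228) and (307,222)) straddle the grip line at px (295,242), 57 mm above the grasp height. Lowering and closing.

Request:
{"fn": "arm_command", "kwargs": {"commands": [[0,0.001,0.025,0,0,0,0.6],[0,0.001,0.045,0,0,0,0.6],[0,0.001,0.056,-0.3,0,0,0.6],[0,0.001,0.056,-0.3,0,0,0.6],[0,0.001,0.056,-0.3,0,0,0.4]], "grip_force": 6}}

```text
time: 5.8
position: [560.7, 139.0, 337.8]
tool_rot: [179.9, 0.1, 99.0]
ft_force: [0.3, 0.5, -0.1]
grip_width: 51.8
gripper_force: 0.0
```

Request:
{"fn": "arm_command", "kwargs": {"commands": [[0,0,0,0,0,0,0.2],[0,0,0,0,0,0,0],[0,0,0,0,0,0,0],[0,0,0,0,0,0,0],[0,0,0,0,0,0,0],[0,0,0,0,0,0,0]], "grip_force": 6}}

```text
time: 6.4
position: [560.4, 138.9, 336.5]
tool_rot: [180.0, 0.1, 99.0]
ft_force: [-2.7, -0.6, -0.5]
grip_width: 18.3
gripper_force: 6.0
```

Request:
{"fn": "arm_command", "kwargs": {"commands": [[0,-0.004,-0.0073,0,0,0,0],[0,-0.0086,-0.0143,0,0,0,0],[0,-0.0136,-0.021,0,0,0,0],[0,-0.0191,-0.0273,0,0,0,0],[0,-0.0251,-0.0333,0,0,0,0],[0,-0.0314,-0.0388,0,0,0,0],[0,-0.0381,-0.0438,0,0,0,0],[0,-0.0451,-0.0484,0,0,0,0]]}}

```text
time: 7.2
position: [515.8, 131.8, 387.7]
tool_rot: [179.6, 0.2, 99.0]
ft_force: [6.2, 0.0, 7.4]
grip_width: 18.2
gripper_force: 6.0
```

Request:
{"fn": "arm_command", "kwargs": {"commands": [[0,-0.006,-0.0065,0,0,0,0],[0,-0.0137,-0.0104,0,0,0,0],[0,-0.0217,-0.0134,0,0,0,0],[0,-0.0299,-0.0159,0,0,0,0]]}}

```text
time: 7.6
position: [485.6, 127.2, 401.3]
tool_rot: [179.9, 0.2, 99.0]
ft_force: [2.0, -1.8, 2.1]
grip_width: 17.6
gripper_force: 6.0
```

Request:
{"fn": "arm_command", "kwargs": {"commands": [[0,-0.008,-0.0017,0,0,0,0],[0,-0.0163,-0.003,0,0,0,0],[0,-0.0246,-0.0037,0,0,0,0],[0,-0.031,-0.0037,0,0,0,0],[0,-0.031,-0.0037,0,0,0,0],[0,-0.031,-0.0037,0,0,0,0]]}}

```text
time: 8.2
position: [455.6, 122.6, 404.4]
tool_rot: [180.0, 0.1, 99.0]
ft_force: [-0.8, -0.2, 1.1]
grip_width: 18.3
gripper_force: 6.0
```

```bash
python3 - <<'E'
from h import *
o=bot.observe();print({k:np.round(o[k],2) for k in('time','position','tool_rot','ft_force','wrist_torque','grip_width')})
a=snap('side')['img'][100:360,170:350];b=snap('top')['img'][140:300,180:410]
a=cv2.resize(a,(415,600),interpolation=cv2.INTER_CUBIC);b=cv2.resize(b,(385,268),interpolation=cv2.INTER_CUBIC)
c=np.zeros((600,800,3),np.uint8);c[:,:415]=a;c[:268,415:]=b;cv2.imwrite('pics/u1.png',c)
E
```

```text
{'time': np.float64(8.2), 'position': array([455.57, 122.59, 404.41]), 'tool_rot': array([1.7999e+02, 1.4000e-01, 9.8980e+01]), 'ft_force': array([-0.84, -0.24,  1.09]), 'wrist_torque': array([-0.03,  0.11,  0.02]), 'grip_width': np.float64(18.32)}
```

View pics/u1.png

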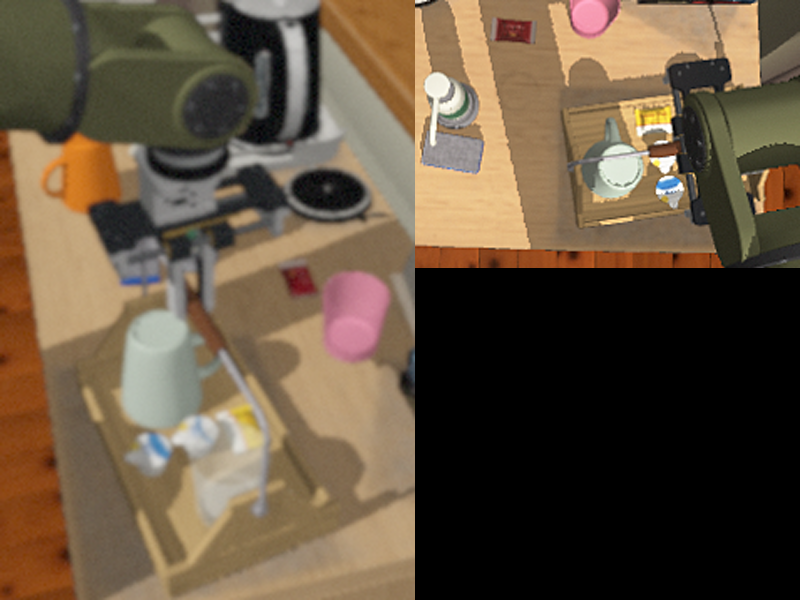

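The handle stands upright in the fingers (side composite ~(205,300)), with the mug, glass, pots and sachet all in place. Gripping hard and lifting a little to read the load.

Request:
{"fn": "arm_command", "kwargs": {"commands": [[0,0,0,0,0,0,0],[0,0,0,0,0,0,0],[0,0,0,0,0,0,0],[0,0,-0.002,0,0,0,0],[0,0,-0.004,0,0,0,0],[0,0,-0.006,0,0,0,0],[0,0,-0.008,0,0,0,0],[0,0,-0.008,0,0,0,0]], "grip_force": 60}}

```text
time: 9.1
position: [455.7, 122.6, 412.7]
tool_rot: [179.9, 0.1, 99.0]
ft_force: [-0.0, 0.5, -7.7]
grip_width: 17.0
gripper_force: 60.0
```

```bash
python3 - <<'E'
from h import *
o=bot.observe();print({k:np.round(o[k],3) for k in('time','position','tool_rot','ft_force','wrist_torque','grip_width','gripper_force')})
E
```

```text
{'time': np.float64(9.1), 'position': array([455.684, 122.554, 412.692]), 'tool_rot': array([1.7994e+02, 1.4600e-01, 9.8972e+01]), 'ft_force': array([-0.008,  0.55 , -7.679]), 'wrist_torque': array([-0.067, -0.054, -0.048]), 'grip_width': np.float64(17.01), 'gripper_force': np.float64(59.99)}
```

Nearly the whole weight (7.7 N) is up and the wrist moment is small (about 9 mm offset). Lifting smoothly.

Request:
{"fn": "arm_command", "kwargs": {"commands": [[0,0,-0.004,0,0,0,0],[0,0,-0.01,0,0,0,0],[0,0,-0.017,0,0,0,0],[0,0,-0.024,0,0,0,0],[0,0,-0.031,0,0,0,0],[0,0,-0.037,0,0,0,0],[0,0,-0.041,0,0,0,0],[0,0,-0.043,0,0,0,0]]}}

```text
time: 9.9
position: [455.6, 122.7, 456.0]
tool_rot: [179.9, 0.1, 99.0]
ft_force: [0.3, -0.4, -8.5]
grip_width: 16.9
gripper_force: 60.0
```

```bash
python3 - <<'E'
from h import *
o=bot.observe();print({k:np.round(o[k],3) for k in('time','position','tool_rot','ft_force','wrist_torque','grip_width','gripper_force')})
a=snap('side')['img'][100:350,170:370]
cv2.imwrite('pics/l1.png',cv2.resize(a,(480,600),interpolation=cv2.INTER_CUBIC))
E
```

```text
{'time': np.float64(9.9), 'position': array([455.612, 122.671, 455.979]), 'tool_rot': array([1.7992e+02, 1.4500e-01, 9.8975e+01]), 'ft_force': array([ 0.264, -0.374, -8.528]), 'wrist_torque': array([-0.093, -0.04 ,  0.012]), 'grip_width': np.float64(16.934), 'gripper_force': np.float64(59.99)}
```

View pics/l1.png

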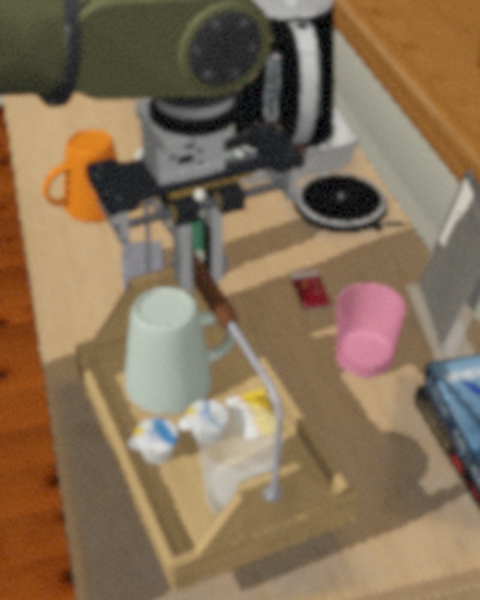

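The caddy hangs clear with its shadow apart below it. All five things are in place, and the full 8.5 N is carried. Lifting the rest.

Request:
{"fn": "arm_command", "kwargs": {"commands": [[0,0,-0.004,0,0,0,0],[0,0,-0.011,0,0,0,0],[0,0,-0.019,0,0,0,0],[0,0,-0.028,0,0,0,0],[0,0,-0.037,0,0,0,0],[0,0,-0.045,0,0,0,0],[0,0,-0.05,0,0,0,0],[0,0,-0.053,0,0,0,0]]}}

```text
time: 10.75
position: [455.5, 122.8, 509.1]
tool_rot: [179.9, 0.1, 99.0]
ft_force: [0.9, 0.8, -9.5]
grip_width: 16.9
gripper_force: 60.0
```

Request:
{"fn": "arm_command", "kwargs": {"commands": [[0,0,0,0,0,0,0],[0,0,0,0,0,0,0],[0,0,0,0,0,0,0],[0,0,0,0,0,0,0],[0,0,0,0,0,0,0],[0,0,0,0,0,0,0],[0,0,0,0,0,0,0],[0,0,0,0,0,0,0]]}}

```text
time: 11.55
position: [455.5, 122.8, 508.6]
tool_rot: [179.9, 0.1, 99.0]
ft_force: [-0.1, 0.2, -8.1]
grip_width: 16.7
gripper_force: 60.0
```

```bash
python3 - <<'E'
from h import *
o=bot.observe();print({k:np.round(o[k],3) for k in('time','position','tool_rot','ft_force','wrist_torque','grip_width','gripper_force')})
a=snap('side')['img'][80:380,170:370]
cv2.imwrite('pics/l2.png',cv2.resize(a,(400,600),interpolation=cv2.INTER_CUBIC))
E
```

```text
{'time': np.float64(11.55), 'position': array([455.545, 122.801, 508.553]), 'tool_rot': array([1.79943e+02, 1.46000e-01, 9.89770e+01]), 'ft_force': array([-0.108,  0.248, -8.135]), 'wrist_torque': array([-0.063, -0.044,  0.019]), 'grip_width': np.float64(16.729), 'gripper_force': np.float64(59.99)}
```

View pics/l2.png

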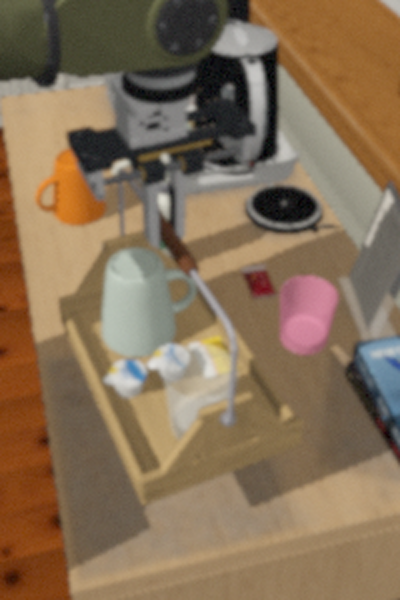

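The caddy hangs well above its shadow and the load is in place. One quick check of height and level from the near-end bottom corners, at side px (244,330) and (318.5,292.5).

```bash
python3 - <<'E'
from h import *
s=snap('side')
for z in(85,100,115):
    a,b=onz(s,244,330,z),onz(s,318.5,292.5,z);print(z,a.round(),b.round(),np.linalg.norm(a-b).round())
for p in([384.6,-57.5],[572.3,-27.8]): print([proj(s,p+[z]).round(1) for z in(85,100,115)])
E
```

```text
85 [397. -35.  85.] [589.  18.  85.] 199.0
100 [395. -45. 100.] [583.   7. 100.] 195.0
115 [394. -54. 115.] [578.  -3. 115.] 191.0
[array([240.5, 340.5]), array([240.2, 336.4]), array([240. , 332.3])]
[array([319. , 310.1]), array([319.6, 305.9]), array([320.2, 301.7])]
```

```bash
python3 - <<'E'
import pickle
from h import *
S0=pickle.load(open('s0.pkl','rb'));D=S0['side'];s=snap('side');t=snap('top')
def lift(p0,p1,z0):
    a=onz(D,*p0,z0);c,d=ray(s,*p1)
    # point on vertical line through a nearest to ray p1
    k=np.linalg.lstsq(np.c_[d,-np.array([0,0,1.])],a-c,rcond=None)[0];r=np.linalg.norm(c+k[0]*d-a-[0,0,k[1]])
    return a.round(),k[1].round(1),r.round(1)
# automatic sub-pixel: template matching of patches at a range of scales
g0,g1=[cv2.cvtColor(x['img'],cv2.COLOR_BGR2GRAY) for x in(D,s)]
for n,(u,v),z,w in(('mug top rim',(238,243),113+11,12),('mug foot',(238,284),11,10),('potB',(234,296),35,8),('potA',(257,284),35,8),('near left corner',(244,345),20,9),('near right',(307,318),40,9)):
    T=g0[v-w:v+w+1,u-w:u+w+1];best=(-1,)
    for sc in np.arange(1.0,1.25,.02):
        T2=cv2.resize(T,None,fx=sc,fy=sc,interpolation=cv2.INTER_CUBIC)
        m=cv2.matchTemplate(g1[v-70:v+30,u-45:u+45],T2,cv2.TM_CCOEFF_NORMED);_,q,_,l=cv2.minMaxLoc(m)
        if q>best[0]: best=(q,sc,u-45+l[0]+T2.shape[1]/2-.5,v-70+l[1]+T2.shape[0]/2-.5)
    print(n,np.round(best,2),lift((u,v),best[2:],z))
E
```

```text
mug top rim [  0.76   1.   230.   189.  ] (array([432., 187., 124.]), np.float64(174.3), np.float64(12.0))
mug foot [  0.77   1.2  236.   254.  ] (array([420., 150.,  11.]), np.float64(114.0), np.float64(0.8))
potB [  0.73   1.16 231.5  267.5 ] (array([399.,  96.,  35.]), np.float64(105.3), np.float64(1.4))
potA [  0.96   1.04 257.5  256.5 ] (array([464., 118.,  35.]), np.float64(101.9), np.float64(2.0))
near left corner [  0.87   1.06 242.5  316.5 ] (array([396., -30.,  20.]), np.float64(107.1), np.float64(0.3))
near right [  0.72   1.04 310.5  289.5 ] (array([553., -12.,  40.]), np.float64(104.1), np.float64(0.5))
```

Corner and pot lifts are 102–107 mm across the caddy, a slope of about 0.03 rad, so it is level and at about 10 cm. Handing in.

```bash
python3 -c "
from workcell import bot
print(bot.hand_in())"
```

```text
the job is handed in; nothing more can be done
None
```

I pressed the pump right down and let it spring back, swung the handle upright, and handed in with the loaded caddy held still about 10 cm up; its tilt looked like about 0.03 rad. All five things were in place, and the arm never touched the wiping block or the biscuits; the hand-in gave no verdict.

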